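# Steer the beam spot into the ring on the photometer alignment unit

## Robot

A 6-joint arm with a two-finger parallel gripper is mounted at the origin on the work surface. World frame = base frame: x ahead of the robot, y to its left, z up, the work surface at z = 0. Lengths are in m, angles in degrees, forces in N, time in s.
With the tool pointing down it reaches from about 0.25 to 0.725 m from the base axis. Payload 9.7 kg.
Tool frame: the origin (TCP) lies at the very end of the fingers, on their centre line; the grasp point (between the pads) lies 19 mm behind it; y points along the fingers, x is the direction in which the jaws open and shut, and the axes are right-handed (so a half turn about y gives the same grasp; the last joint's range is limited). The gripper opens to 85 mm and grips with 20 to 120 N. Pads are 22 mm wide; open, the fingers measure 114 mm over their backs; the gripper's body (76 mm by 85 mm) begins 54 mm behind the grasp point. The pads swing forward as they close: fully open they stand 13 mm farther back than shut.
Start: joints at [-63.656, 4.979, 10.078, 95.1, 0, 90], TCP at [0.244, -0.493, 0.192] pointing down, gripper open.
Joint ranges: [-179.16, 179.16], [-48.56, 103.87], [-65.8, 70.77], [-126.05, 130.52], [-82.76, 87.17], [-180, 180]. Speed limits (degrees/s): [127.2, 127.2, 147.25, 180, 180, 180].

## Interface

Orientations are given as [roll, pitch, yaw] about the fixed x, y, z axes, in that order (R = Rz(yaw) Ry(pitch) Rx(roll)).
In Python, from workcell import bot gives the robot as it stands.
- The arm moves only by the shell command python3 -m jog 'ROWS' [FORCE]. ROWS is JSON, a list of rows, each a list of 7 numbers: the closure, from 0 (fully open) to 1 (shut), then the shift along the world's x, y, z in units of 25 mm (1.0 is 25 mm), then the turn, a rotation vector about the world's x, y, z in units of 5 degrees (1.0 is 5 degrees). A call has 1 to 5 rows; each row is the pose to reach, as a shift and turn from the pose commanded when the call began; what a row does not reach only later rows make up. A row lasts 1/10 s, in which the tool goes at most 50 mm and 8.59 degrees, less where a joint would pass 70% of its speed; a pose out of reach is approached as far as the arm can. A call with a gripper value outside its range is refused whole. The fingers move at their own pace and stop on an object; FORCE is the grip in N (left out, the last holds). Time passes only in rows, so rows that repeat a pose let the fingers close. It gives the time, the measured TCP pose, the force and the opening at its end, in the units of the state.
- bot.get_obs(): the state, without advancing time (a new reading comes with each control period).
- bot.camera(name): name is "scene" or "top" or "wrist"; returns (picture, depth): 400x640x3 uint8, red, green, blue; 400x640 float32, m along the optical axis (not along the pixel's ray), 0 where there is no reading.
- bot.camera_model(name): a dict with "fx", "fy", "cx", "cy" (pixels), "k1" (the pictures are not rectified: a ray, as slopes to the right and down, at radius r is drawn at 1 + k1 r^2 times it, then the intrinsics apply), "rvec" (rotation vector, rad) and "tvec" (3), from world to camera coordinates, as OpenCV has them; the wrist camera has in their place "tool_from_camera" (4x4, takes a point from camera to tool coordinates, whose origin is the TCP and whose axes are the tool frame's). Camera axes: x right, y down, z forward; pixel columns grow to the right and rows downward; lengths in m; the calibration is good to about 2 mm. A picture is of the moment at which its call begins: read the wrist's pose just before it. camera_model takes no time and is no camera call.
- bot.job_done(): hands the job in, once; it reports no verdict.
Trained networks look in the newest picture that a camera, given by its name, has taken for a name from the list of things; names that differ only in an ending like _2 or _b are one class to them, and where a whole thing is asked for, a point or a joint stands for the part that bears it (a point fixed in the world has none). Each returns a list of dicts, best first, with "conf" (0 to 1); they miss things now and then, are a little off and sometimes report something else, mostly with a low value. They report only what shows in the picture. A call takes as long as a camera call.
- bot.regions_of(camera, label): "pixels" (400x640 bool, what is visible of it) and "point" ([row, column] in pixels, amid what is visible of it).
The state is a dict: "time": time; "q": joint angles; "qd": joint speeds; "joint_efforts": joint torques, N m; "ee_pos": TCP position; "tcp_rot": TCP orientation; "wrist_force": force on the tool from outside, world axes, zero at the start; "torque": the same for the moment, N m; "opening": finger opening in m.
Only numpy, scipy, OpenCV 4.12 (cv2) and the standard library are available. Lean on these libraries where they do the work, as an engineer would, in place of code of your own. Each camera call takes 0.05 s, during which the arm holds its last target. There are 200 camera calls.

## Task

Align the beam of the mirror unit: turn the two black bar-shaped adjusting screws on top of the mirror mount, one after the other, until the red light spot on the white screen lies wholly inside the ring mark (not the square one). Then let go of the screws and leave the spot there.

Things in the scene. Friction and masses are not known exactly. Their poses are not given: they have to be found in the camera images.
- screw_swivel: Screw at the left (+y) end of the mount: black bar grip 42 long, 14 thick, 32 tall on a 44 mm disc. Vertical axis, stiffness under 0.1 N m, stays put; turns 1.4 rad either way from start. Origin: on axis, under the disc, 120 mm above table; bar spans 8 to 38 mm above it (pinch across it at 30). x along bar, z up. Clockwise (from above) swings head and spot anticlockwise about screw_tilt's axis, 0.35 rad per rad.
- screw_tilt: Screw centred on the swivelling mirror head: black bar grip 42 long, 14 thick, 32 tall on a 44 mm disc. Vertical axis, stiffness under 0.1 N m, stays put; turns 1.4 rad either way from start. Origin: on axis, under the disc, 120 mm above table; bar spans 8 to 38 mm above it (pinch across it at 30). x along bar, z up. Clockwise (from above) moves the spot 40 mm/rad outward, away from this axis.
- spot: Red light spot, 12 mm across, on the white 125 x 140 mm screen beyond the mirror, 23 mm above the table. Origin: its centre, about 155 mm from screw_tilt's axis at the start. x points outward from that axis, z up. Moves only with the screws. The screws stand 120 mm apart; the unit's yaw (mount to screen) is within 20 degrees of the robot's +x.
- ring: Target mark: a thin black circle printed on the screen, 36 mm outside and 32 mm inside diameter. Origin: its centre. Off from the starting spot both sideways and in distance from screw_tilt. The square mark, 32 mm wide, near the opposite corner is not the target.

How it is judged:
By the outcome, as a careful person would: the job done as asked, in the order asked, and still so for the second after the job is handed in, with the robot touching nothing.
It also fails if it takes over 38 s, if anything falls off the work surface, if the arm or the gripper's body presses on something with over 40 N, if the wrist force passes 120 N, or if a joint passes its speed limit or range.

## Working session

There is one attempt and no reset: what is moved stays moved. The work goes in short steps, Python scripts to look and compute and a shell command to move; the robot and the scene stay as the last step left them, time stands still between calls to the robot, and variables do not carry over. Pictures are saved under pics/ and viewed, about 8 in all and at most 12, crops included, and the job is handed in when it is done.

```bash
mkdir -p pics; ls; cat > h.py <<'E'
import numpy as np, cv2
from workcell import bot
def ray_pts(cam,px,z):
    """pixels (n,2) as col,row -> world points on plane z (scalar)"""
    m=bot.camera_model(cam); px=np.atleast_2d(np.float64(px))
    K=np.array([[m['fx'],0,m['cx']],[0,m['fy'],m['cy']],[0,0,1.]])
    u=cv2.undistortPoints(px[:,None],K,np.array([m['k1'],0,0,0.]))[:,0]
    R=cv2.Rodrigues(np.float64(m['rvec']))[0]; t=np.float64(m['tvec']).ravel()
    d=np.c_[u,np.ones(len(u))]@R; c=-R.T@t
    return c+d*((z-c[2])/d[:,2])[:,None]
def proj(cam,P):
    m=bot.camera_model(cam)
    K=np.array([[m['fx'],0,m['cx']],[0,m['fy'],m['cy']],[0,0,1.]])
    return cv2.projectPoints(np.float64(P),np.float64(m['rvec']),np.float64(m['tvec']),K,np.array([m['k1'],0,0,0.]))[0][:,0]
def save(n,img,s=1):
    cv2.imwrite('pics/'+n,cv2.resize(img[...,::-1],None,fx=s,fy=s,interpolation=cv2.INTER_CUBIC))
E
python3 - <<'E'
from h import *
p,d=bot.camera('top'); save('top0.png',p)
m=bot.camera_model('top'); print(m)
for l,z in [('screw_swivel',.158),('screw_tilt',.158),('spot',.023),('ring',.023)]:
    for r in bot.regions_of('top',l)[:2]:
        v,u=np.nonzero(r['pixels'])
        c=[u.mean(),v.mean()]
        print(l,r['conf'],r['point'],len(u),c,ray_pts('top',c,z)[0].round(4), u.min(),u.max(),v.min(),v.max())
print(bot.get_obs())
E
```

```text
pics
{'fx': 415.34015278975863, 'fy': 415.34015278975863, 'cx': 326.8683283645893, 'cy': 196.216193437957, 'k1': 0.032557505079681394, 'rvec': array([ 2.16286433, -2.14490409,  0.08029192]), 'tvec': array([0.06167969, 0.63763399, 0.68719064])}
screw_swivel 0.97 [229.8, 357.2] 642 [np.float64(356.99221183800626), np.float64(232.40031152647975)] [0.5728 0.02   0.158 ] 343 371 219 246
screw_swivel 0.39 [168.0, 401.1] 297 [np.float64(401.6734006734007), np.float64(169.24579124579125)] [ 0.6639 -0.0439  0.158 ] 393 411 160 178
screw_tilt 0.96 [234.6, 442.7] 704 [np.float64(439.10795454545456), np.float64(234.84517045454547)] [ 0.5706 -0.0954  0.158 ] 424 457 221 249
ring 0.68 [170.0, 402.7] 327 [np.float64(401.4189602446483), np.float64(169.83792048929664)] [ 0.6859 -0.0638  0.023 ] 392 411 160 179
{'time': 0.25, 'q': array([-6.36553535e+01,  4.99418945e+00,  1.00582567e+01,  9.51007608e+01,
       -4.20109277e-04,  8.99996586e+01]), 'qd': array([-0.07635618, -0.08113645,  0.17738703, -0.04817112,  0.09437522,
       -0.06288085]), 'joint_efforts': array([-1.54941431e-04, -5.19767118e+01,  4.64397776e+01,  8.84110137e-03,
       -4.07072307e-06, -8.54128160e-06]), 'ee_pos': array([ 0.24400891, -0.49275284,  0.19125857]), 'tcp_rot': array([-9.00004199e+01,  3.66935035e-02, -6.36550121e+01]), 'wrist_force': array([ 0.55681574, -0.42703273,  0.01957325]), 'torque': array([ 0.03262369, -0.01546412,  0.02468159]), 'opening': 0.0851538924107891}
```

View pics/top0.png

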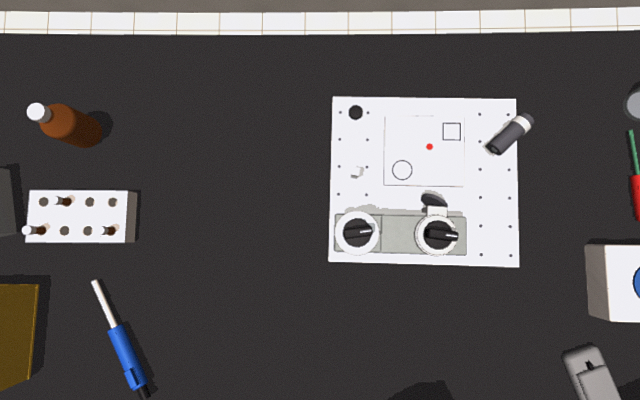

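The top view shows the unit with swivel screw at (357,232), tilt screw at (438,235), spot at (430,147), ring at (402,170), and the square at (452,131). Next I'll measure more finely.

```bash
python3 - <<'E'
from h import *
p,d=bot.camera('top'); s,ds=bot.camera('scene')
crop=p[90:270,325:530]; cv2.imwrite('pics/a.png',cv2.resize(crop[...,::-1],None,fx=3.8,fy=3.3,interpolation=cv2.INTER_CUBIC))
save('sc0.png',s)
i=p.astype(int); red=(i[...,0]-i[...,1:].max(2)>80); red[:, :380]=0; red[:,470:]=0; red[:115]=0; red[190:]=0
v,u=np.nonzero(red); S=ray_pts('top',[u.mean(),v.mean()],.023)[0]; print('spot',u.mean(),v.mean(),len(u),S)
R=ray_pts('top',[401.5,169.5],.023)[0];print('ring',R)
for (a,b) in [(343,372),(423,459)]:
    g=p[212:256,a-10:b+10].max(2); 
    pass
# height map of knobs
m=bot.camera_model('top'); 
K=np.array([[m['fx'],0,m['cx']],[0,m['fy'],m['cy']],[0,0,1.]])
vv,uu=np.mgrid[205:265,330:475]; n=cv2.undistortPoints(np.c_[uu.ravel(),vv.ravel()].astype(float)[:,None],K,np.array([m['k1'],0,0,0]))[:,0]
Z=d[205:265,330:475].ravel(); X=np.c_[n*Z[:,None],Z]; Rm=cv2.Rodrigues(m['rvec'])[0]; W=(X-np.ravel(m['tvec']))@Rm
W=W[Z>0]
for nm,c in [('sw',[.573,.02]),('ti',[.5706,-.0954])]:
    q=W[(np.hypot(*(W[:,:2]-c).T)<.04)]
    print(nm,np.histogram(q[:,2],bins=np.arange(0,.2,.01))[0])
    t=q[q[:,2]>.148]
    (cx,cy),wh,ang=cv2.minAreaRect(t[:,:2].astype(np.float32)*1000); ev=np.linalg.eigh(np.cov(t[:,:2].T))
    print(len(t),t.mean(0),cx,cy,wh,ang,np.degrees(np.arctan2(ev[1][1,1],ev[1][0,1])),t[:,2].max())
E
```

```text
spot 429.0 146.24242424242425 33 [ 0.72836993 -0.11253264  0.023     ]
ring [ 0.68654505 -0.06392253  0.023     ]
sw [  2  77   0   0   0   0   0   0   0  30  20 482 970  37   1 261  21   0
   0]
283 [0.57317787 0.01976326 0.1582517 ] 573.1224975585938 19.726545333862305 (13.818467140197754, 41.5512580871582) 8.630762100219727 99.00764902020323 0.16163057124644747
ti [  3 119   0   0   0   0   1   4   2 111 349 396 718  58  21 274  25   0
   0]
305 [ 0.57126037 -0.09995472  0.15801171] 571.3789672851562 -101.09465026855469 (41.375205993652344, 14.070995330810547) 82.8257827758789 83.14783273991206 0.1616633528692055
```

View pics/a.png

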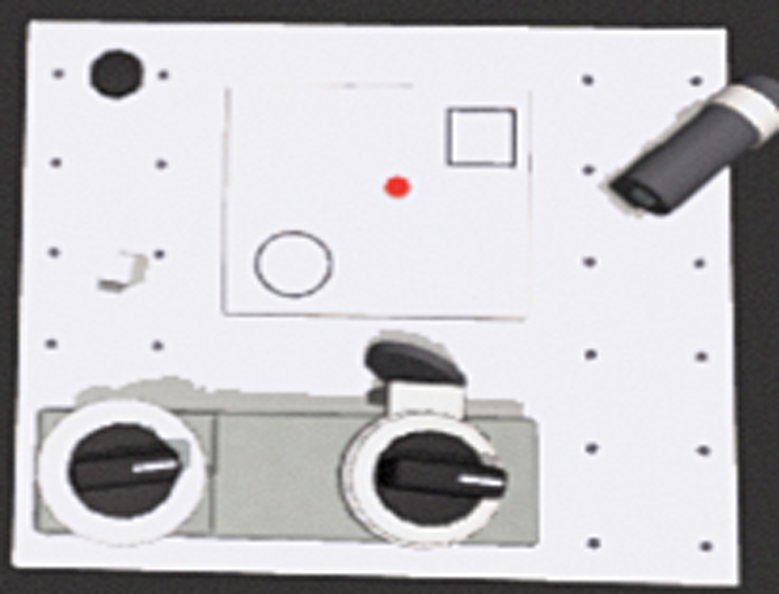

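View pics/sc0.png

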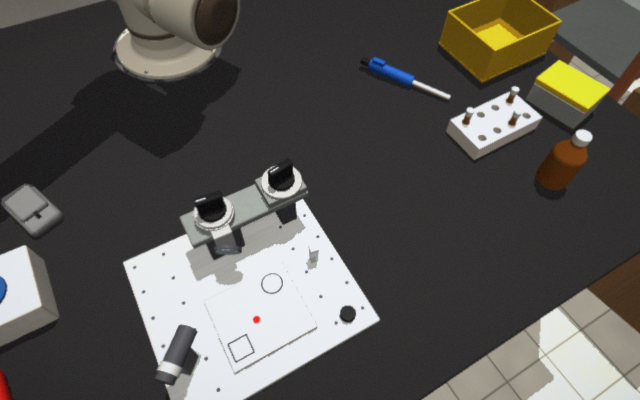

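```bash
python3 -m jog '[[0,0.5,0.5,1.6,0,0,0.8],[0,1.4,2.1,1.6,0,0,1.8],[0,2.4,3.7,1.6,0,0,2.8],[0,3.4,5.3,1.6,0,0,3.8],[0,4.4,6.8,1.6,0,0,4.8]]' 30
python3 -m jog '[[0,0.9,1.4,0,0,0,1],[0,1.8,2.8,0,0,0,2],[0,2.7,4.1,0,0,0,3],[0,3.6,5.5,0,0,0,4],[0,4.4,6.8,0,0,0,4.9]]'
python3 -m jog '[[0,0.9,1.4,0,0,0,1],[0,1.8,2.8,0,0,0,2],[0,2.7,4.1,0,0,0,3],[0,3.6,5.5,0,0,0,4],[0,4.3,6.8,0,0,0,4.8]]'
python3 -m jog '[[0,0,0,0,0,0,0],[0,0,0,0,0,0,0]]'
```

```text
time: 0.85
ee_pos: [0.3546, -0.3212, 0.2318]
tcp_rot: [-90.0, -0.0, -39.5]
wrist_force: [1.2, -0.4, 0.8]
opening: 0.0852
time: 1.35
ee_pos: [0.4648, -0.1512, 0.2317]
tcp_rot: [-90.0, -0.0, -14.9]
wrist_force: [0.0, -0.4, -0.3]
opening: 0.0853
time: 1.85
ee_pos: [0.5725, 0.0189, 0.2313]
tcp_rot: [-90.0, 0.0, 9.1]
wrist_force: [0.4, -0.4, 0.7]
opening: 0.0855
time: 2.05
ee_pos: [0.5716, 0.0177, 0.2311]
tcp_rot: [-90.0, 0.1, 8.9]
wrist_force: [-0.5, -0.2, 0.5]
opening: 0.0851
```

```bash
python3 -m jog '[[0,0.06,0.08,-1,0,0,0],[0,0.06,0.08,-2,0,0,0],[0,0.06,0.08,-3,0,0,0],[0,0.06,0.08,-3.92,0,0,0],[0,0.06,0.08,-3.92,0,0,0]]' 30
python3 -m jog '[[0.5,0,0,0,0,0,0],[1,0,0,0,0,0,0],[1,0,0,0,0,0,0],[1,0,0,0,0,0,0],[1,0,0,0,0,0,0]]'
python3 -m jog '[[1,0,0,0,0,0,0],[1,0,0,0,0,0,0],[1,0,0,0,0,0,0],[1,0,0,0,0,0,0]]'
```

```text
time: 2.55
ee_pos: [0.5711, 0.0178, 0.1308]
tcp_rot: [-90.0, 0.3, 8.7]
wrist_force: [-0.3, 1.1, 0.3]
opening: 0.0854
time: 3.05
ee_pos: [0.5733, 0.0191, 0.1341]
tcp_rot: [-90.0, -0.0, 8.8]
wrist_force: [-0.2, 0.6, -0.2]
opening: 0.0121
time: 3.45
ee_pos: [0.5731, 0.0191, 0.1336]
tcp_rot: [-90.0, 0.0, 8.8]
wrist_force: [0.6, -0.0, 0.5]
opening: -0.0002
```

```bash
python3 - <<'E'
from h import *
p,d=bot.camera('scene'); save('sc1.png',p[120:300,130:350],3)
print(bot.get_obs()['opening'])
E
```

```text
-7.882689084969278e-05
```

View pics/sc1.png

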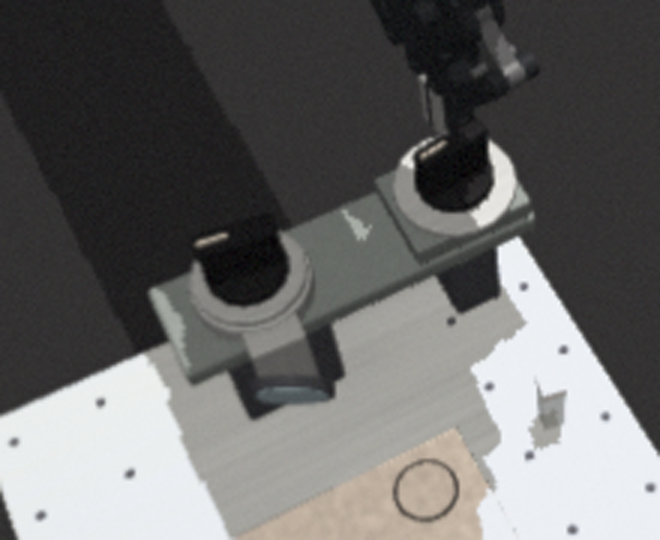

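The fingers seem to have shut behind (robot side of) or above the swivel bar, around (460,120) in the crop. I'll check against the wrist camera and projected positions.

```bash
python3 - <<'E'
from h import *
o=bot.get_obs(); T=o['ee_pos']; print(T,o['tcp_rot'])
p,d=bot.camera('scene')
q=p[120:300,130:350].copy()
w,dw=bot.camera('wrist')
P=[T,T+[0,0,.019],[.5731,.0197,.158],[.5714,-.1005,.158],[.728,-.1125,.023],[.6865,-.0639,.023]]
uv=proj('scene',np.array(P)); print(uv)
print(bot.camera_model('wrist')['tool_from_camera'].round(3))
big=cv2.resize(p[100:240,170:330],None,fx=4,fy=4)
for i,(u,v) in enumerate(uv): cv2.circle(big,(int((u-170)*4),int((v-100)*4)),3,[(255,0,0),(0,255,0),(0,0,255),(0,255,255),(255,0,255),(255,255,0)][i],1)
w=cv2.resize(w,None,fx=.6,fy=.6)
save('mix.png',np.vstack([cv2.copyMakeBorder(w,0,0,0,640-w.shape[1],cv2.BORDER_CONSTANT),big[:350]]))
for l in ['screw_swivel','screw_tilt']:
    for r in bot.regions_of('scene',l)[:1]:
        print(l,r['conf'],r['point'],len(np.nonzero(r['pixels'])[0]))
E
```

```text
[0.57305518 0.0191358  0.13355047] [-9.00006994e+01  4.94568637e-03  8.84562782e+00]
[[280.4642938  174.64694247]
 [279.66947577 167.58845641]
 [279.76690194 165.38155113]
 [207.6177715  196.54970694]
 [256.22917137 318.69785587]
 [271.94800493 282.4521148 ]]
[[ 1.    -0.     0.     0.   ]
 [-0.    -0.282  0.959 -0.182]
 [-0.    -0.959 -0.282  0.072]
 [ 0.     0.     0.     1.   ]]
screw_swivel 0.74 [175.6, 279.4] 649
screw_tilt 0.58 [208.9, 209.9] 732
```

View pics/mix.png

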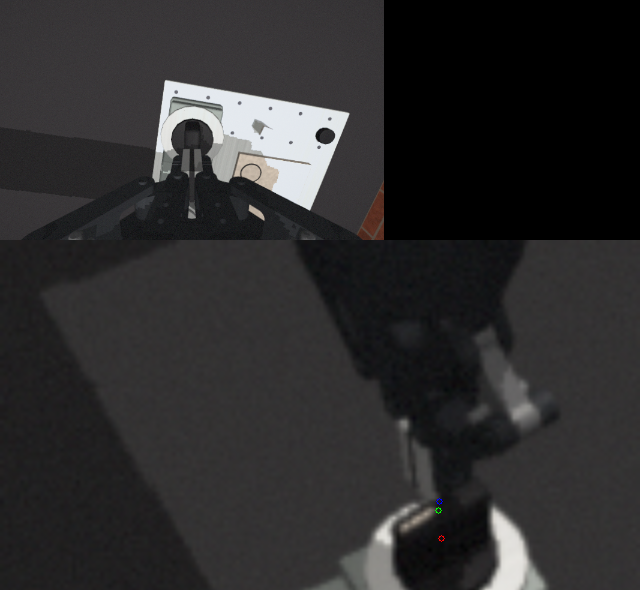

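```bash
python3 - <<'E'
from h import *
w,dw=bot.camera('wrist'); m=bot.camera_model('wrist'); A=np.linalg.inv(m['tool_from_camera'])
for t in [[0,0,0],[0,-.019,0],[0,.006,0]]:
    c=A@np.r_[t,1]; print(t,m['fx']*c[0]/c[2]+m['cx'],m['fy']*c[1]/c[2]+m['cy'],c[2])
b=np.clip(w[150:310,230:410].astype(float)**.6*9.5,0,255).astype(np.uint8)
s,ds=bot.camera('scene'); b2=np.clip(s[120:200,230:320].astype(float)**.6*9.5,0,255).astype(np.uint8)
save('w2.png',np.hstack([cv2.resize(b,(400,356)),cv2.resize(b2,(400,356))]))
print('wrist depth col320'); print([(r,round(float(dw[r,320]),3)) for r in range(190,330,8)])
print(np.round(dw[200:300:10,270:375:10],3))
E
```

```text
[0, 0, 0] 318.77866030216194 235.59567985931858 0.19515835661842817
[0, -0.019, 0] 318.71843196503505 248.6051973707199 0.17693173499327733
[0, 0.006, 0] 318.7954094907743 231.9778004200127 0.20091413186847581
wrist depth col320
[(190, 0.201), (198, 0.196), (206, 0.183), (214, 0.17), (222, 0.167), (230, 0.169), (238, 0.169), (246, 0.17), (254, 0.143), (262, 0.135), (270, 0.129), (278, 0.123), (286, 0.119), (294, 0.12), (302, 0.12), (310, 0.121), (318, 0.121), (326, 0.124)]
[[0.316 0.203 0.203 0.204 0.196 0.195 0.197 0.202 0.203 0.203 0.314]
 [0.319 0.205 0.207 0.197 0.178 0.178 0.179 0.197 0.206 0.205 0.207]
 [0.206 0.208 0.198 0.198 0.168 0.166 0.166 0.197 0.199 0.206 0.207]
 [0.208 0.208 0.201 0.2   0.169 0.169 0.168 0.2   0.201 0.208 0.209]
 [0.212 0.211 0.203 0.202 0.171 0.169 0.169 0.202 0.202 0.21  0.211]
 [0.329 0.212 0.213 0.204 0.147 0.    0.148 0.205 0.212 0.212 0.331]
 [0.334 0.221 0.216 0.145 0.138 0.137 0.138 0.145 0.215 0.    0.334]
 [0.239 0.238 0.138 0.139 0.128 0.129 0.128 0.138 0.138 0.336 0.337]
 [0.241 0.241 0.13  0.13  0.122 0.121 0.121 0.13  0.129 0.339 0.34 ]
 [0.242 0.243 0.11  0.111 0.113 0.118 0.113 0.109 0.11  0.344 0.342]]
```

View pics/w2.png

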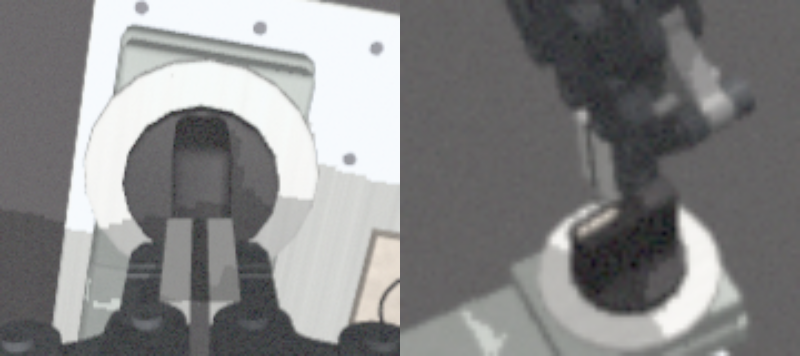

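The wrist crop shows the shut pads ending above the bar top, not beside it. I'll check the true fingertip height with the scene camera's depth.

```bash
cat >> h.py <<'E'
def cloud(cam,d):
    m=bot.camera_model(cam); K=np.array([[m['fx'],0,m['cx']],[0,m['fy'],m['cy']],[0,0,1.]])
    vv,uu=np.nonzero(d>0); n=cv2.undistortPoints(np.c_[uu,vv].astype(float)[:,None],K,np.array([m['k1'],0,0,0]))[:,0]
    Z=d[vv,uu]; X=np.c_[n*Z[:,None],Z]
    if 'rvec' in m: return (X-np.ravel(m['tvec']))@cv2.Rodrigues(np.float64(m['rvec']))[0]
    T=m['tool_from_camera']; return X@T[:3,:3].T+T[:3,3]
E
python3 - <<'E'
from h import *
s,ds=bot.camera('scene'); W=cloud('scene',ds)
q=W[np.hypot(W[:,0]-.573,W[:,1]-.0195)<.03]
for lo in np.arange(.12,.26,.006):
    t=q[(q[:,2]>=lo)&(q[:,2]<lo+.006)]
    if len(t): print(round(lo,3),len(t),np.median(t,0).round(4),t.min(0).round(3),t.max(0).round(3))
w,dw=bot.camera('wrist'); C=cloud('wrist',dw)
q=C[(abs(C[:,0])<.03)&(C[:,2]>-.02)&(C[:,2]<.03)]
for lo in np.arange(-.12,.0,.006):
    t=q[(q[:,1]>=lo)&(q[:,1]<lo+.006)]
    if len(t): print('tool y',round(lo,3),len(t),np.median(t,0).round(4),t.min(0).round(3),t.max(0).round(3))
print(bot.get_obs()['opening'],[bot.get_obs()[k] for k in('q','ee_pos')])
E
```

```text
0.12 166 [0.5879 0.0106 0.1209] [ 0.544 -0.01   0.12 ] [0.603 0.049 0.126]
0.126 192 [0.5849 0.0192 0.1279] [ 0.565 -0.003  0.126] [0.596 0.039 0.132]
0.132 51 [0.5807 0.0123 0.135 ] [ 0.574 -0.002  0.132] [0.584 0.038 0.138]
0.138 57 [0.581  0.0164 0.1414] [ 0.573 -0.003  0.138] [0.584 0.038 0.144]
0.144 55 [0.5807 0.0168 0.1465] [ 0.574 -0.002  0.144] [0.584 0.038 0.15 ]
0.15 78 [0.5801 0.0158 0.1543] [ 0.569 -0.002  0.15 ] [0.585 0.039 0.156]
0.156 150 [0.576  0.0164 0.1578] [ 0.569 -0.002  0.156] [0.583 0.039 0.161]
0.174 12 [0.5807 0.011  0.1775] [0.568 0.009 0.175] [0.582 0.016 0.18 ]
0.18 36 [0.5821 0.0133 0.1837] [0.57  0.008 0.18 ] [0.588 0.028 0.186]
0.186 36 [0.5833 0.0145 0.1891] [0.57  0.008 0.186] [0.588 0.028 0.192]
0.192 32 [0.5826 0.0139 0.1952] [0.569 0.008 0.192] [0.589 0.026 0.198]
0.198 26 [0.5813 0.0108 0.2011] [0.569 0.008 0.198] [0.589 0.017 0.204]
0.204 18 [0.5809 0.0099 0.207 ] [0.571 0.008 0.204] [0.587 0.015 0.21 ]
0.21 16 [0.5732 0.009  0.2129] [0.567 0.006 0.21 ] [0.588 0.014 0.215]
0.216 43 [0.5828 0.0089 0.2201] [0.552 0.005 0.217] [0.6   0.034 0.222]

[... 1607 characters left out ...]
.0004 -0.0464  0.0114] [-0.011 -0.048  0.007] [ 0.012 -0.044  0.012]
tool y -0.03 423 [ 0.0007 -0.0245  0.0107] [-0.005 -0.026  0.003] [ 0.007 -0.024  0.02 ]
tool y -0.024 496 [ 0.0007 -0.0232  0.0141] [-0.006 -0.024  0.002] [ 0.008 -0.018  0.021]
tool y -0.018 79 [ 0.0012 -0.0152  0.02  ] [-0.006 -0.018  0.018] [ 0.008 -0.012  0.021]
tool y -0.012 82 [ 0.001  -0.0094  0.02  ] [-0.006 -0.012  0.017] [ 0.008 -0.006  0.021]
tool y -0.006 67 [ 0.0013 -0.0029  0.02  ] [-0.006 -0.006  0.018] [ 0.008 -0.     0.021]
3.679850508004938e-05 [array([ 1.91253407e+00,  7.38438842e+00,  6.26547928e+00,  8.88824539e+01,
       -8.83576966e-04,  8.30676647e+01]), array([0.57306913, 0.01913115, 0.13357808])]
```

Both cameras agree: the shut fingertips end about 44–45 mm short of the reported TCP (z≈0.178, when ee z=0.1336). I'll correct for that: open, lower 45 mm, and grip again.

```bash
python3 -m jog '[[0,0,0,0,0,0,0],[0,0,0,0,0,0,0],[0,0,0,0,0,0,0],[0,0,0,0,0,0,0],[0,0,0,0,0,0,0]]' 30
python3 -m jog '[[0,0,0,0,0,0,0],[0,0,0,-0.5,0,0,0],[0,0,0,-1,0,0,0],[0,0,0,-1.5,0,0,0],[0,0,0,-1.8,0,0,0]]'
python3 -m jog '[[0.6,0,0,0,0,0,0],[1,0,0,0,0,0,0],[1,0,0,0,0,0,0],[1,0,0,0,0,0,0],[1,0,0,0,0,0,0]]'
python3 -m jog '[[1,0,0,0,0,0,0],[1,0,0,0,0,0,0],[1,0,0,0,0,0,0],[1,0,0,0,0,0,0]]'
```

```text
time: 4.4
ee_pos: [0.5731, 0.0191, 0.1336]
tcp_rot: [-90.0, 0.0, 8.8]
wrist_force: [-0.4, -0.0, 0.0]
opening: 0.0724
time: 4.9
ee_pos: [0.5722, 0.0191, 0.0863]
tcp_rot: [-90.0, 0.1, 8.8]
wrist_force: [0.5, 0.3, -0.3]
opening: 0.0854
time: 5.4
ee_pos: [0.5734, 0.0191, 0.0891]
tcp_rot: [-90.0, -0.1, 8.8]
wrist_force: [1.9, 0.8, 7.9]
opening: 0.0136
time: 5.8
ee_pos: [0.5734, 0.0192, 0.0891]
tcp_rot: [-90.0, -0.1, 8.8]
wrist_force: [0.6, -0.2, 5.3]
opening: 0.0131
```

Gripped (opening 13 mm). Next I turn it clockwise about 63° and check the spot.

```bash
python3 -m jog '[[1,0,0,0.05,0,0,-1.4],[1,0,0,0.05,0,0,-2.8],[1,0,0,0.05,0,0,-4.2],[1,0,0,0.05,0,0,-5.6],[1,0,0,0.05,0,0,-7]]'
python3 -m jog '[[1,0,0,0,0,0,-1.4],[1,0,0,0,0,0,-2.8],[1,0,0,0,0,0,-4.2],[1,0,0,0,0,0,-5.6],[1,0,0,0,0,0,-5.6]]'
python3 -m jog '[[1,0,0,0,0,0,0],[1,0,0,0,0,0,0]]'
cat >> h.py <<'E'
def spot():
    T=np.array([.5714,-.1005]); Rg=np.array([.6865,-.0639])
    for cam in ['top','scene']:
        p,d=bot.camera(cam); i=p.astype(int); 
        P=proj(cam,np.array([[x,y,.023] for x,y in [(.64,-.02),(.64,-.18),(.80,-.18),(.80,-.02)]]))
        msk=np.zeros(p.shape[:2],np.uint8); cv2.fillPoly(msk,[P.astype(np.int32)],1)
        red=(i[...,0]-i[...,1:].max(2)>70)&(msk>0); v,u=np.nonzero(red)
        if len(u)<5: print(cam,'no spot',len(u)); continue
        S=ray_pts(cam,[u.mean(),v.mean()],.023)[0][:2]
        a=lambda q:np.degrees(np.arctan2(q[1]-T[1],q[0]-T[0])); r=lambda q:np.hypot(*(q-T))
        print(cam,len(u),S.round(4),'err',((S-Rg)*1000).round(1),'ang',a(S).round(2),a(Rg).round(2),'r',r(S).round(4),r(Rg).round(4))
        for g in bot.regions_of(cam,'ring')[:1]:
            v,u=np.nonzero(g['pixels']); print(' ring',g['conf'],ray_pts(cam,[(u.min()+u.max())/2,(v.min()+v.max())/2],.023)[0].round(4))
E
python3 -c 'from h import *; spot()'
```

```text
time: 6.3
ee_pos: [0.5741, 0.0191, 0.0892]
tcp_rot: [-90.0, -0.1, -26.4]
wrist_force: [8.1, -0.5, -3.8]
opening: 0.0134
time: 6.8
ee_pos: [0.5746, 0.0186, 0.0892]
tcp_rot: [-89.9, -0.1, -54.4]
wrist_force: [10.5, -2.5, -5.6]
opening: 0.0135
time: 7.0
ee_pos: [0.5746, 0.0186, 0.0892]
tcp_rot: [-89.9, -0.1, -54.2]
wrist_force: [10.2, -2.1, -5.3]
opening: 0.0136
top no spot 0
scene 44 [ 0.7214 -0.0534] err [34.9 10.5] ang 17.43 17.64 r 0.1572 0.1208
 ring 0.57 [ 0.687 -0.065  0.023]
```

Swivel angle matches (17.4° vs 17.6°). I release it, lift, and look at the tilt bar's new yaw.

```bash
python3 -m jog '[[0,0,0,0,0,0,0],[0,0,0,0,0,0,0],[0,0,0,0,0,0,0],[0,0,0,0,0,0,0],[0,0,0,0,0,0,0]]' 30
python3 -m jog '[[0,0,0,0,0,0,0],[0,0,0,1,0,0,0],[0,0,0,2,0,0,0],[0,0,0,3,0,0,0],[0,0,0,4,0,0,0]]'
python3 -m jog '[[0,-1,1.5,0,0,0,0],[0,-2,3,0,0,0,0],[0,-3,4.5,0,0,0,0],[0,-3,4.5,0,0,0,0]]'
python3 - <<'E'
from h import *
spot()
for cam in ['top','scene']:
    p,d=bot.camera(cam); 
    if cam=='top': save('top2.png',p[80:290,300:540],3)
    W=cloud(cam,d)
    for nm,c in [('sw',[.573,.0197]),('ti',[.5714,-.1005])]:
        t=W[(np.hypot(*(W[:,:2]-c).T)<.03)&(W[:,2]>.15)&(W[:,2]<.165)]
        if len(t)<30: print(cam,nm,len(t)); continue
        r=cv2.minAreaRect(t[:,:2].astype(np.float32)*1000); ev=np.linalg.eigh(np.cov(t[:,:2].T))[1]
        print(cam,nm,len(t),r,np.degrees(np.arctan2(ev[1,1],ev[0,1])))
E
```

```text
time: 7.65
ee_pos: [0.5729, 0.0192, 0.0898]
tcp_rot: [-90.0, 0.0, -54.2]
wrist_force: [0.3, -0.2, 0.2]
opening: 0.0843
time: 8.15
ee_pos: [0.573, 0.0191, 0.1909]
tcp_rot: [-90.0, -0.0, -54.2]
wrist_force: [1.5, 0.5, 0.2]
opening: 0.0851
time: 8.55
ee_pos: [0.4959, 0.1349, 0.1906]
tcp_rot: [-89.9, 0.0, -53.9]
wrist_force: [0.4, -0.8, 0.1]
opening: 0.0854
top 33 [ 0.7217 -0.0533] err [35.2 10.6] ang 17.45 17.64 r 0.1575 0.1208
scene 42 [ 0.7215 -0.0536] err [35.  10.3] ang 17.36 17.64 r 0.1573 0.1208
 ring 0.6 [ 0.6874 -0.0643  0.023 ]
top sw 287 ((573.1381225585938, 19.671049118041992), (41.68488311767578, 13.954920768737793), 35.76670455932617) -144.08240675429568
top ti 298 ((571.334716796875, -101.29927825927734), (13.97904109954834, 41.99424743652344), 14.790221214294434) 105.43522364358188
scene sw 233 ((575.0439453125, 18.250900268554688), (41.08038330078125, 14.629535675048828), 36.4261360168457) -143.90490470556614
scene ti 271 ((573.0022583007812, -100.6720199584961), (13.915542602539062, 41.39875030517578), 14.532931327819824) 104.55529511073546
```

View pics/top2.png

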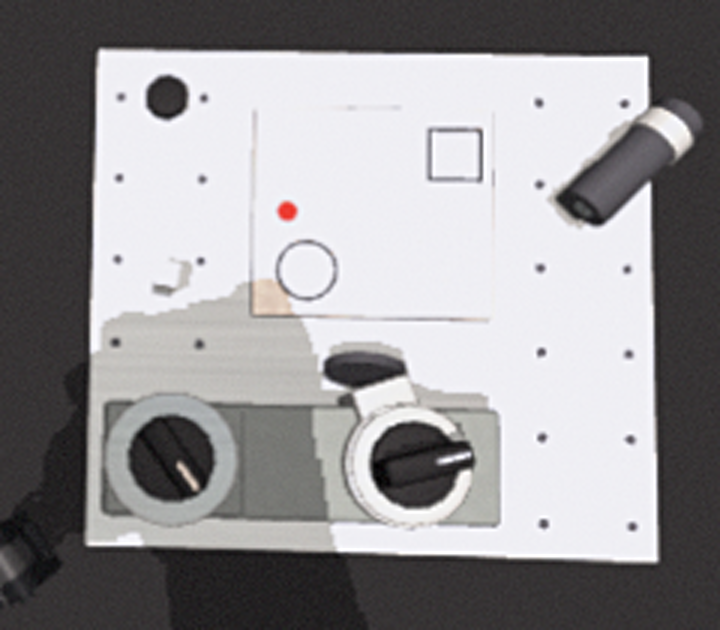

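```bash
python3 -m jog '[[0,0.3,-1,0,0,0,1.4],[0,0.6,-2,0,0,0,2.8],[0,0.9,-3,0,0,0,4.2],[0,1.2,-4,0,0,0,5.6],[0,1.5,-4.8,0,0,0,7]]' 30
python3 -m jog '[[0,0.3,-1,0,0,0,1.4],[0,0.6,-2,0,0,0,2.8],[0,0.9,-3,0,0,0,4.2],[0,1.2,-4,0,0,0,5.6],[0,1.46,-4.5,0,0,0,6.84]]'
python3 -m jog '[[0,0,0,0,0,0,0],[0,0,0,0,0,0,0],[0,0,0,0,0,0,0]]'
```

```text
time: 9.35
ee_pos: [0.536, 0.0092, 0.1896]
tcp_rot: [-90.0, 0.0, -19.0]
wrist_force: [0.8, 0.4, -0.5]
opening: 0.0852
time: 9.85
ee_pos: [0.5723, -0.1039, 0.1893]
tcp_rot: [-90.0, 0.0, 15.2]
wrist_force: [-0.3, 0.9, 0.2]
opening: 0.0854
time: 10.15
ee_pos: [0.5719, -0.1006, 0.1898]
tcp_rot: [-90.0, 0.0, 14.9]
wrist_force: [0.3, 0.1, -0.1]
opening: 0.0857
```

```bash
python3 -m jog '[[0,0,0,-1,0,0,0],[0,0,0,-2,0,0,0],[0,0,0,-3,0,0,0],[0,0,0,-3.96,0,0,0],[0,0,0,-3.96,0,0,0]]' 30
python3 -m jog '[[0.6,0,0,0,0,0,0],[1,0,0,0,0,0,0],[1,0,0,0,0,0,0],[1,0,0,0,0,0,0],[1,0,0,0,0,0,0]]'
python3 -m jog '[[1,0,0,0,0,0,0],[1,0,0,0,0,0,0],[1,0,0,0,0,0,0],[1,0,0,0,0,0,0]]'
```

```text
time: 10.65
ee_pos: [0.5701, -0.0998, 0.0878]
tcp_rot: [-89.9, 0.3, 15.0]
wrist_force: [-0.2, 0.0, 0.2]
opening: 0.0852
time: 11.15
ee_pos: [0.5718, -0.1011, 0.0915]
tcp_rot: [-90.0, 0.0, 15.0]
wrist_force: [-17.9, -4.1, 17.8]
opening: 0.0134
time: 11.55
ee_pos: [0.5715, -0.1012, 0.0916]
tcp_rot: [-90.0, 0.0, 15.0]
wrist_force: [-5.2, -1.5, 5.7]
opening: 0.0135
```

```bash
python3 -m jog '[[1,0,0,0,0,0,1.4],[1,0,0,0,0,0,2.8],[1,0,0,0,0,0,4.2],[1,0,0,0,0,0,5.6],[1,0,0,0,0,0,7]]'
python3 -m jog '[[1,0,0,0,0,0,1.4],[1,0,0,0,0,0,2.8],[1,0,0,0,0,0,3.5],[1,0,0,0,0,0,3.5],[1,0,0,0,0,0,3.5]]'
python3 -c 'from h import *; spot()'
```

```text
time: 12.05
ee_pos: [0.5711, -0.1014, 0.0916]
tcp_rot: [-90.0, 0.1, 50.3]
wrist_force: [-7.7, -2.4, 7.2]
opening: 0.0137
time: 12.55
ee_pos: [0.5709, -0.1016, 0.0916]
tcp_rot: [-89.9, 0.1, 67.5]
wrist_force: [-8.1, -3.1, 7.0]
opening: 0.0135
top 30 [ 0.6863 -0.0642] err [-0.2 -0.3] ang 17.55 17.64 r 0.1205 0.1208
 ring 0.76 [ 0.6865 -0.0648  0.023 ]
scene 36 [ 0.6864 -0.0646] err [-0.1 -0.7] ang 17.34 17.64 r 0.1204 0.1208
 ring 0.69 [ 0.6858 -0.0653  0.023 ]
```

```bash
python3 -m jog '[[0,0,0,0,0,0,0],[0,0,0,0,0,0,0],[0,0,0,0,0,0,0],[0,0,0,0,0,0,0],[0,0,0,0,0,0,0]]' 30
python3 -m jog '[[0,0,0,0,0,0,0],[0,0,0,1,0,0,0],[0,0,0,2,0,0,0],[0,0,0,3,0,0,0],[0,0,0,4,0,0,0]]'
python3 -m jog '[[0,-1,-1,0,0,0,0],[0,-2,-2,0,0,0,0],[0,-3,-3,0,0,0,0],[0,-3,-3,0,0,0,0],[0,-3,-3,0,0,0,0]]'
python3 - <<'E'
from h import *
spot(); p,d=bot.camera('top'); save('top3.png',p[80:290,300:540],3)
E
```

```text
time: 13.25
ee_pos: [0.5721, -0.1008, 0.0907]
tcp_rot: [-90.0, -0.0, 67.6]
wrist_force: [-0.4, -0.6, 0.3]
opening: 0.0841
time: 13.75
ee_pos: [0.572, -0.1008, 0.1918]
tcp_rot: [-90.0, -0.0, 67.5]
wrist_force: [0.4, 0.1, 0.5]
opening: 0.0852
time: 14.25
ee_pos: [0.4969, -0.1763, 0.1912]
tcp_rot: [-90.0, -0.0, 67.5]
wrist_force: [0.4, 0.0, -0.7]
opening: 0.0856
top 30 [ 0.6863 -0.0642] err [-0.2 -0.3] ang 17.55 17.64 r 0.1205 0.1208
 ring 0.63 [ 0.6857 -0.0648  0.023 ]
scene 36 [ 0.6866 -0.0644] err [ 0.1 -0.5] ang 17.4 17.64 r 0.1207 0.1208
 ring 0.56 [ 0.687 -0.065  0.023]
```

View pics/top3.png

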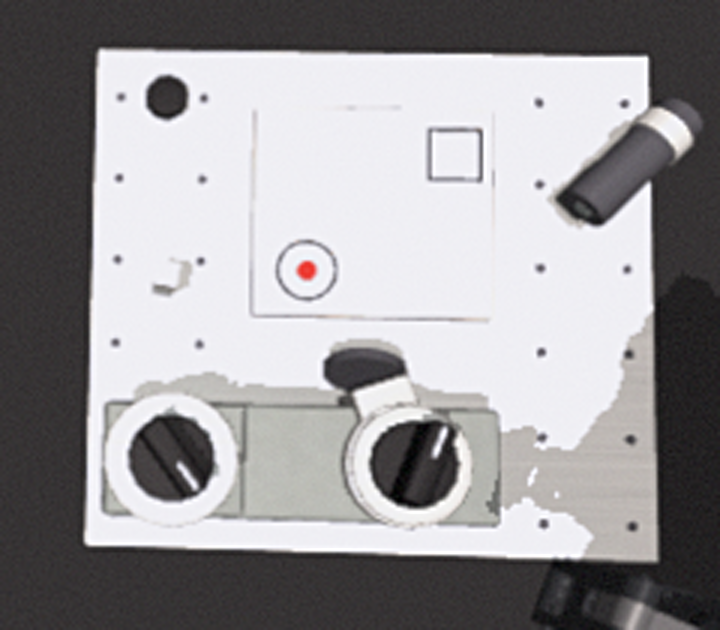

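The spot, at (307,270) in the crop, is centred in the ring, and the gripper is clear of both screws.

```bash
python3 -c 'from workcell import bot; print(bot.job_done())'
```

```text
the job is handed in; nothing more can be done
None
```

The red spot now sits in the middle of the ring mark, and I handed the job in at about 14.4 s of the 38 s allowed.

- **Moves:** I turned the swivel screw about 63° clockwise and released it. I then turned the tilt screw about 52.5° anticlockwise, released it and moved the gripper clear.
- **Final check:** After release, the top and scene cameras both put the spot within about 1.5 mm of the ring's centre. It may be up to 10 mm off and still lie wholly inside. The wrist force was near zero.
- **Mismatch found:** The first grip on the swivel screw missed, and the fingers shut in the air above the bar. The wrist and scene cameras both showed the real fingertips about 44–45 mm short of the reported tool tip. I lowered the later grips to allow for this, and both then held, with the opening reading about 13.5 mm on the 14 mm bars.
- **Forces:** The highest wrist force I read was about 26 N, briefly, while the fingers closed on the tilt screw.

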